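Rock the jammed bench stop loose and hold it clear

ROBOT

A 7-joint arm with a two-finger parallel gripper is mounted at the origin on a cart in front of the work surface, level with it; the furniture and walls round the work are solid. World frame = base frame: x ahead of the robot, y to its left, z up, the work surface at z = 0. Lengths are in m, angles in rad, forces in N, time in s.
With the tool pointing down it reaches from about 0.35 to 0.9 m from the base axis. Payload 19.9 kg.
Tool frame: the origin (TCP) lies at the centre of the arm's flange, where the gripper is bolted on; the fingertips stand 173 mm ahead of it and the grasp point (between the pads) lies 155 mm ahead of it; z points along the fingers, y is the line along which they close (so a half turn about z gives the same grasp; the last joint's range is limited). The gripper opens to 85 mm and grips with 20 to 120 N. Pads are 22 mm wide; open, the fingers measure 114 mm over their backs; the gripper's body (76 mm by 85 mm) begins 54 mm behind the grasp point. The pads swing forward as they close: fully open they stand 13 mm farther back than shut.
Start: joints at [-1.242, 0.417, -0.01, 1.614, 0.005, 1.111, -0.053], TCP at [0.226, 0.583, 0.405] pointing down, gripper open.
Joint ranges: [-2.81, 2.81], [-0.39, 2.02], [-1.27, 1.25], [0.06, 2.57], [-1.19, 4.33], [0.19, 2], [-2.82, 2.82]. Speed limits (rad/s): [1.89, 1.89, 2.39, 2.39, 3.01, 3.01, 3.01].

INTERFACE

Orientations are given as a unit quaternion [w, x, y, z].
In Python, from cell import read_state, optics, ticket, spotter gives the robot as it stands.
- The arm moves only by the tool arm_command, never from a script. Its argument "commands" is one flat list of numbers, 7 for each row, row after row: the shift along the tool's x, y, z in m, then the turn, a rotation vector about the tool's x, y, z in rad, then the closure, from 0 (fully open) to 1 (shut). A call has 1 to 20 rows; each row is the pose to reach, as a shift and turn from the pose commanded when the call began, along the tool's axes at that moment; what a row does not reach only later rows make up. A row lasts 1/8 s, in which the tool goes at most 62.5 mm and 10.7 degrees, less where a joint would pass 70% of its speed; a pose out of reach is approached as far as the arm can. A call with a gripper value outside its range is refused whole. The fingers move at their own pace and stop on an object; the grip force is fixed at half the most. Time passes only in rows, so rows that repeat a pose let the fingers close. It gives the time, the measured TCP pose, the force, the opening and the grip force at its end, in the units of the state.
- read_state(): the state, without advancing time (a new reading comes with each control period).
- optics.camera(name): name is "side" or "top" or "wrist"; returns a dict with "image" (480x640x3 uint8, blue, green, red), "depth" (480x640 float32, m along the optical axis (not along the pixel's ray), 0 where there is no reading), "fx", "fy", "cx", "cy" (pixels), "R" (3x3) and "t" (3): a world point X has camera coordinates R X + t; the wrist camera has in their place "mount" (4x4, takes a point from camera to tool coordinates, whose origin is the TCP and whose axes are the flange's). Camera axes: x right, y down, z forward; pixel columns grow to the right and rows downward; lengths in m; the calibration is good to about 2 mm. A picture is of the moment at which its call begins: read the wrist's pose just before it.
- ticket.finish_job(): hands the job in; it is judged then, once.
Trained networks look in a picture, given as the dict that the camera call returned (one of the last four; its "shot" number tells which), for a name from the list of things; names that differ only in an ending like _2 or _b are one class to them, and where a whole thing is asked for, a point or a joint stands for the part that bears it (a point fixed in the world has none). Each returns a list of dicts, best first, with "confidence" (0 to 1); they miss things now and then, are a little off and sometimes report something else, mostly with a low value. They report only what shows in the picture. A call takes as long as a camera call.
- spotter.spot_in(target, picture): "rect" ([left, top, right, bottom] in pixels, round what is visible of it).
- spotter.silhouettes(target, picture): "region" (480x640 bool, what is visible of it) and "rect" ([left, top, right, bottom] in pixels, round what is visible of it).
The state is a dict: "time": time; "joints": joint angles; "qd": joint speeds; "joint_torque": joint torques, N m; "tcp_pos": TCP position; "tool_rot": TCP orientation; "wrist_force": force on the tool from outside, world axes, zero at the start; "wrist_torque": the same for the moment, N m; "gripper_width": finger opening in m; "gripper_force": force on a finger pad.
Only numpy, scipy, OpenCV 4.12 (cv2) and the standard library are available. Lean on these libraries where they do the work, as an engineer would, in place of code of your own. Each camera call takes 0.05 s, during which the arm holds its last target. There are 200 camera calls.

TASK

The oak-headed bench stop is jammed in its green holder: take it by the head and rock it side to side, towards one jaw and then the other, until both stiff jaws have been pushed back out of its grooves. Then lift it straight up and finish while still holding it, upright and right over its seat, with its foot about two centimetres above the jaws and touching nothing, so that I can brush the stone dust out. Leave the other things on the bench where they are.

Things in the scene. Friction and masses are not known exactly. Their poses are not given: they have to be found in the camera images.
- holder: green holder fixed to the bench, base plate 110 x 156 x 10 mm; origin at the centre of its underside on the bench, z up; its y axis is the side-to-side (rocking) direction, +y towards the left jaw, -y towards the right jaw. The tops of the jaws, its highest parts, are 56 mm above the bench; its end plates reach 75 mm either way along y
- seat (a point): centre of the pocket floor in the holder, 10 mm above the bench, where the bench stop's foot stands; the pocket walls (9 mm high, about 1.3 mm play) keep the foot from sliding or twisting
- stop_head (a point): centre of the oak head of the bench stop (0.3 to 0.56 kg). The head is 52 mm (along holder x) by 36 mm (along holder y) by 54 mm high; at the start this point is 95 mm above the bench and the stop's axes are parallel to the holder's
- stop_foot (a point): lowest point of the bench stop's foot, 85 mm below the centre of the head, at the seat at the start. The steel tenon (48 x 20 mm, 58 mm long below the head) ends in a half-round foot of radius 10 mm, so the stop rocks about an axis along holder x, 10 mm above this point. Each wide face has a groove 4 mm deep and 12 mm high, centred 40 mm above this point
- jaw_left (a joint): how far the left jaw (aluminium, brass nose, holder's +y side) is pushed out, m: 0 fully in, 0.009 end stop. At 0 the nose reaches 3 mm into the groove and locks the stop against a straight pull; it is out from 0.003, with room to spare at 0.0045. It slides stiffly (20 N) and stays where pushed: leaning the stop 0.2 rad towards it pushes it out about 5 mm
- jaw_right (a joint): the same for the right jaw, on the holder's -y side
- dust_brush: dust brush lying flat, 102 x 198 x 16 mm, bystander; origin at the centre of its underside
- wood_wedge: beech wedge, 34 x 110 x 26 mm, bystander; origin at the centre of its underside
- club_hammer: club hammer lying flat, 122 x 245 x 32 mm, bystander; origin at the centre of its underside

How it is judged:
On the way:
1. both jaws have been pushed out of the grooves (each at least 2.5 mm) by rocking the stop to both sides while its foot is still in the pocket (raised less than 10 mm) (value of joint each of jaw_left, jaw_right above 0.0025 m and z of stop_foot in the frame of seat below 0.01 m), for 0.1 s.
At the end, for the whole second after the job is handed in: the bench stop is held still in the fingers, upright within 0.17 rad, its foot 4 to 50 mm above the tops of the jaws (60 to 106 mm above the bench) and within 25 mm of the seat's centre seen from above, not touching the holder; both jaws remain pushed out by more than 2.5 mm (height (world z) of stop_foot between 0.06 and 0.106 m and horizontal distance between stop_foot and seat below 0.025 m and angle between stop_head's own z axis and vertical below 0.17 rad and contact force between the fingers and bench_stop above 1 N and contact force between bench_stop and holder below 0.05 N and linear speed of bench_stop below 0.02 m/s and value of joint each of jaw_left, jaw_right above 0.0025 m); the arm keeps its last pose, push and grip.
It fails at once if the brush, the wedge or the hammer is moved by more than 25 mm (distance of any of dust_brush, wood_wedge, club_hammer from where it was at the start of the episode above 0.025 m).
It also fails if it takes over 42 s, if anything falls off the work surface, if the arm or the gripper's body presses on something with over 40 N, if the wrist force passes 120 N, or if a joint passes its speed limit or range.

## Working session

There is one attempt and no reset: what is moved stays moved. The work goes in short steps, Python scripts to look and compute and a tool call to move; the robot and the scene stay as the last step left them, time stands still between calls to the robot, and variables do not carry over. Pictures are saved under pics/ and viewed, at most 10 in all, crops included, and the job is handed in when it is done.

Besides the shell and the picture viewer there is one more tool, called after ">>>" in YAML: its name, and indented under it one key for each argument. arm_command: Moves the arm, as the interface text tells. Its arguments: {"type":"object","properties":{"commands":{"type":"array","items":{"type":"number"}}},"required":["commands"]}

```bash
mkdir -p pics; cat > h.py <<'E'
import numpy as np, cv2
from cell import read_state, optics, ticket, spotter
from scipy.spatial.transform import Rotation as Ro
def q2R(q): return Ro.from_quat([q[1],q[2],q[3],q[0]]).as_matrix()
def cloud(p, mask, s=None):
    v,u=np.nonzero(mask&(p["depth"]>0)); z=p["depth"][v,u]
    c=np.c_[(u-p["cx"])*z/p["fx"],(v-p["cy"])*z/p["fy"],z]
    if "mount" in p:
        M=np.array(p["mount"]); c=c@M[:3,:3].T+M[:3,3]
        return c@q2R(s["tool_rot"]).T+np.array(s["tcp_pos"])
    return (c-np.array(p["t"]))@np.array(p["R"])
E
python3 - <<'E'
from h import *
s=read_state(); print(s)
ims=[]
for n in("top","side"):
    p=optics.camera(n); cv2.imwrite(f"pics/{n}0.png",p["image"])
    for t in("holder","stop_head","jaw_left","jaw_right","dust_brush","wood_wedge","club_hammer"):
        for r in spotter.silhouettes(t,p)[:2]:
            c=cloud(p,r["region"])
            if len(c)<5: continue
            print(n,t,round(r["confidence"],2),np.round(r["rect"]),len(c),np.round(np.median(c,0),3),np.round(np.percentile(c,2,0),3),np.round(np.percentile(c,98,0),3))
E
```

```text
{'time': 0.0, 'joints': array([-1.24150619,  0.41796607, -0.01033847,  1.61416855,  0.00469707,
        1.11068961, -0.05299215]), 'qd': array([ 4.49716398e-04,  1.45305063e-04,  2.80788702e-04, -5.13328928e-05,
        4.61983957e-05, -5.65073592e-04, -1.13736880e-03]), 'joint_torque': array([-1.00631874e-03, -8.64453220e+01,  6.78278189e-01, -4.34914219e+01,
        1.89936685e-02,  7.27132370e-03, -1.34031717e-05]), 'tcp_pos': array([0.22639895, 0.58240999, 0.40406727]), 'tool_rot': array([-7.48628732e-05,  1.84311625e-01,  9.82867672e-01, -5.99044529e-04]), 'wrist_force': array([-0.03874795,  0.48668541, -0.28864092]), 'wrist_torque': array([-0.0358316 , -0.08603391, -0.01169019]), 'gripper_force': 0.0, 'gripper_width': 0.08546125651570805}
top holder 0.55 [267. 230. 325. 275.] 1680 [0.472 0.211 0.015] [0.415 0.138 0.002] [0.532 0.285 0.061]
top stop_head 0.37 [265. 227. 326. 274.] 1720 [0.472 0.209 0.015] [0.418 0.135 0.001] [0.533 0.287 0.062]
top jaw_left 0.54 [275. 245. 289. 260.] 179 [0.469 0.247 0.055] [0.446 0.232 0.047] [0.493 0.263 0.065]
top jaw_right 0.67 [301. 238. 31
[... 681 characters left out ...]
.093] [0.446 0.187 0.011] [0.533 0.434 0.122]
side stop_head 0.65 [329. 268. 362. 293.] 489 [0.536 0.006 0.013] [ 0.504 -0.019  0.   ] [0.59  0.069 0.025]
side jaw_left 0.54 [274. 224. 282. 242.] 72 [0.446 0.231 0.046] [0.44  0.221 0.025] [0.451 0.253 0.057]
side jaw_right 0.5 [288. 234. 313. 250.] 257 [0.479 0.166 0.053] [0.454 0.155 0.04 ] [0.504 0.202 0.057]
side dust_brush 0.97 [312. 328. 375. 395.] 1506 [ 0.472 -0.217  0.013] [ 0.441 -0.303  0.002] [ 0.497 -0.147  0.017]
side wood_wedge 0.93 [328. 269. 358. 294.] 466 [0.537 0.008 0.014] [ 0.504 -0.019 -0.   ] [0.583 0.074 0.025]
side club_hammer 0.6 [252. 180. 286. 215.] 593 [0.475 0.635 0.02 ] [ 0.435  0.443 -0.001] [0.541 0.669 0.033]
```

View pics/top0.png

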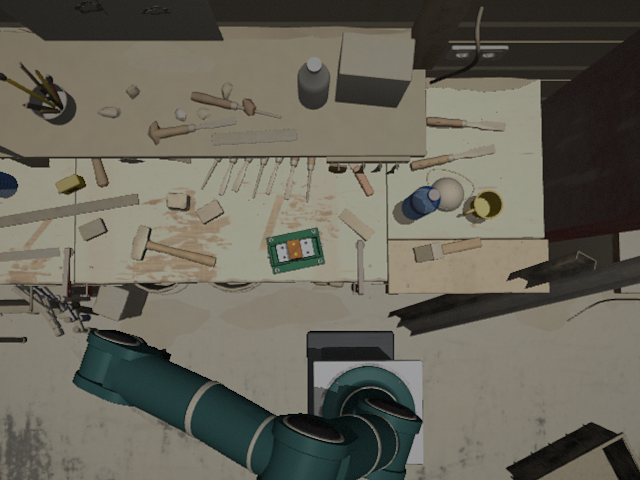

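View pics/side0.png

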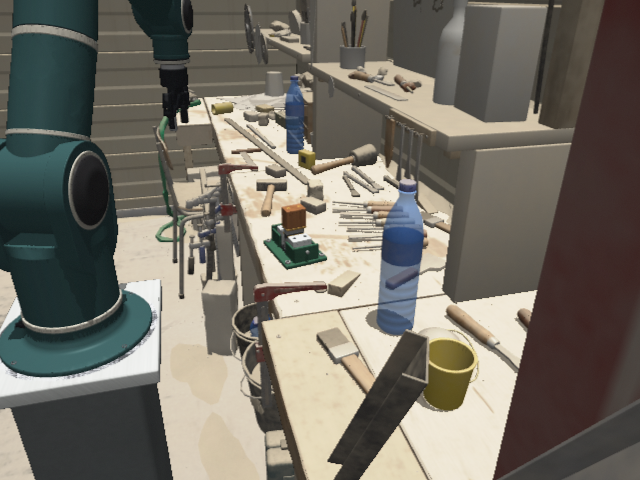

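The top view shows the holder with the oak head at about (294,249), and the side view shows the head at (293,217). That puts the holder near (0.474, 0.212) with yaw about 0.17. I'm moving above it now.

>>> arm_command:
  commands: [-0.365, -0.256, 0, 0, 0, -0.54, 0, -0.365, -0.256, 0, 0, 0, -0.54, 0, -0.365, -0.256, 0, 0, 0, -0.54, 0, -0.365, -0.256, 0, 0, 0, -0.54, 0, -0.365, -0.256, 0, 0, 0, -0.54, 0, -0.365, -0.256, 0, 0, 0, -0.54, 0, -0.365, -0.256, 0, 0, 0, -0.54, 0, -0.365, -0.256, 0, 0, 0, -0.54, 0, -0.365, -0.256, 0, 0, 0, -0.54, 0, -0.365, -0.256, 0, 0, 0, -0.54, 0, -0.365, -0.256, 0, 0, 0, -0.54, 0, -0.365, -0.256, 0, 0, 0, -0.54, 0, -0.365, -0.256, 0, 0, 0, -0.54, 0, -0.365, -0.256, 0, 0, 0, -0.54, 0]

```text
time: 2.55
tcp_pos: [0.4738, 0.2118, 0.4047]
tool_rot: [-0.0, -0.085, 0.996, -0.0]
wrist_force: [-0.2, -0.4, -0.2]
gripper_width: 0.0856
gripper_force: 0.0
```

```bash
cat > look.py <<'E'
from h import *
import sys
s=read_state(); p=optics.camera("wrist"); cv2.imwrite(f"pics/{sys.argv[1]}.png",p["image"])
R=q2R(s["tool_rot"]); print(s["time"],s["tcp_pos"].round(4),R.round(3).tolist())
def rect(n,c):
    (cx,cy),wh,a=cv2.minAreaRect((c[:,:2]*1000).astype(np.float32)); print(n,len(c),round(cx,1),round(cy,1),np.round(wh,1),round(a,1),"z",c[:,2].mean().round(4))
C=cloud(p,np.ones((480,640),bool),s)
top=C[(C[:,2]>.112)&(C[:,2]<.135)&(np.hypot(C[:,0]-.474,C[:,1]-.212)<.06)]
if len(top): rect("headtop",top)
for t in("holder","jaw_left","jaw_right","stop_head"):
    for r in spotter.silhouettes(t,p)[:1]:
        c=cloud(p,r["region"],s); print(t,round(r["confidence"],2),r["rect"],np.median(c,0).round(4))
        if t=="holder": rect("plate",c[(c[:,2]<.018)&(c[:,2]>.004)])
        else:
            m=np.median(c[:,2]); rect(t,c[abs(c[:,2]-m)<.006])
E
python3 look.py w0
```

```text
2.55 [0.4738 0.2118 0.4047] [[-0.986, -0.169, -0.0], [-0.169, 0.986, -0.0], [0.0, -0.0, -1.0]]
headtop 3071 473.3 210.2 [51.8 36.1] 11.6 z 0.1213
holder 0.69 [236.1, 154.7, 399.9, 260.1] [0.4557 0.2047 0.0278]
plate 5618 473.6 210.3 [109.9 156. ] 11.4 z 0.0103
jaw_left 0.78 [339.0, 192.5, 375.9, 244.0] [0.4624 0.245  0.0556]
jaw_left 1597 465.7 245.6 [50.6 32.6] 15.8 z 0.0556
jaw_right 0.56 [260.4, 194.9, 302.7, 249.4] [0.476  0.1742 0.0555]
jaw_right 1577 480.1 176.2 [49.6 33.3] 10.9 z 0.0556
stop_head 0.81 [295.2, 189.8, 343.5, 275.9] [0.4659 0.2091 0.1213]
stop_head 3026 473.3 210.1 [51.9 36. ] 11.0 z 0.1214
```

View pics/w0.png

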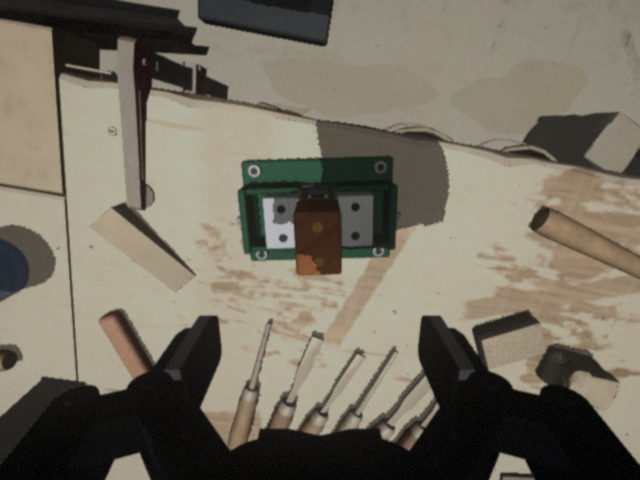

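The picture shows the head at (319,235) between the jaws, so the tool is nearly centred. The yaw is 11.4° and the centre is (0.4735, 0.2102). Next I descend and grip across holder y.

>>> arm_command:
  commands: [0.0006, -0.0015, 0.04, 0, 0, -0.029, 0, 0.0006, -0.0015, 0.08, 0, 0, -0.029, 0, 0.0006, -0.0015, 0.12, 0, 0, -0.029, 0, 0.0006, -0.0015, 0.14, 0, 0, -0.029, 0, 0.0006, -0.0015, 0.152, 0, 0, -0.029, 0, 0.0006, -0.0015, 0.152, 0, 0, -0.029, 0, 0.0006, -0.0015, 0.152, 0, 0, -0.029, 0.5, 0.0006, -0.0015, 0.152, 0, 0, -0.029, 1, 0.0006, -0.0015, 0.152, 0, 0, -0.029, 1, 0.0006, -0.0015, 0.152, 0, 0, -0.029, 1, 0.0006, -0.0015, 0.152, 0, 0, -0.029, 1, 0.0006, -0.0015, 0.152, 0, 0, -0.029, 1, 0.0006, -0.0015, 0.152, 0, 0, -0.029, 1, 0.0006, -0.0015, 0.152, 0, 0, -0.029, 1, 0.0006, -0.0015, 0.152, 0, 0, -0.029, 1]

```text
time: 4.68
tcp_pos: [0.4737, 0.2102, 0.2534]
tool_rot: [0.0, -0.099, 0.995, 0.0]
wrist_force: [-2.3, -0.6, 6.7]
gripper_width: 0.0351
gripper_force: 59.1
```

>>> arm_command:
  commands: [0, 0.0128, 0.0004, 0.055, 0, 0, 1, 0, 0.0256, 0.0014, 0.11, 0, 0, 1, 0, 0.0383, 0.0032, 0.165, 0, 0, 1, 0, 0.0509, 0.0056, 0.22, 0, 0, 1, 0, 0.0509, 0.0056, 0.22, 0, 0, 1, 0, 0.0509, 0.0056, 0.22, 0, 0, 1]

```text
time: 5.42
tcp_pos: [0.464, 0.2595, 0.2477]
tool_rot: [0.011, -0.098, 0.989, -0.11]
wrist_force: [2.2, -5.1, 7.7]
gripper_width: 0.035
gripper_force: 61.3
```

```bash
python3 - <<'E'
from h import *
s=read_state();print(s)
p=optics.camera("side"); cv2.imwrite("pics/s1.png",cv2.resize(p["image"][170:290,230:390],None,fx=4,fy=4))
E
```

```text
{'time': 5.425, 'joints': array([-0.78820481,  0.48988027,  0.21042964,  1.95121697,  0.14698172,
        0.80123405,  1.06364146]), 'qd': array([ 4.88067380e-03, -1.58552666e-03, -2.69517193e-03,  1.03659989e-03,
       -2.66133488e-03,  3.54228541e-04,  6.74561232e-05]), 'joint_torque': array([-3.27220559e+00, -7.61565828e+01,  2.42649794e+00, -3.05372357e+01,
       -8.05862825e-01, -4.32629222e-01, -6.93589216e-02]), 'tcp_pos': array([0.46400737, 0.25945326, 0.24770132]), 'tool_rot': array([ 0.0113058 , -0.09809518,  0.98903681, -0.10979851]), 'wrist_force': array([ 2.16748667, -5.10218387,  7.66418127]), 'wrist_torque': array([-1.49577743, -0.4104836 ,  0.0530258 ]), 'gripper_force': 61.288270354270935, 'gripper_width': 0.03501214994037636}
```

View pics/s1.png

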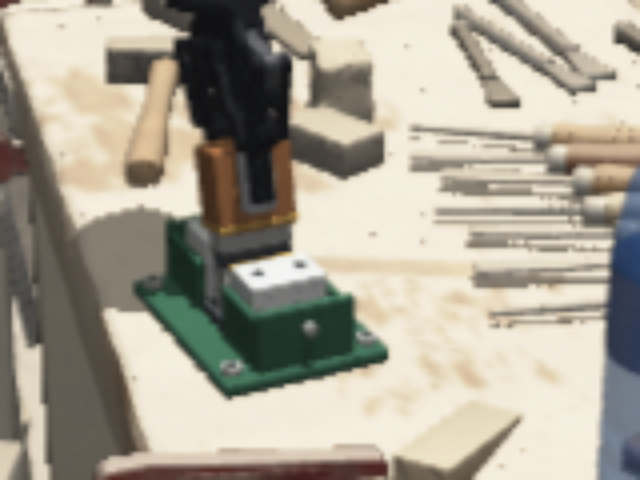

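The stop leans left: the head at (245,185) in the crop has moved away from the right jaw at (275,280). Next I rock it to the right by 0.22 past upright.

>>> arm_command:
  commands: [0, -0.0128, 0.0004, -0.055, 0, 0, 1, 0, -0.0256, 0.0014, -0.11, 0, 0, 1, 0, -0.0383, 0.0032, -0.165, 0, 0, 1, 0, -0.0509, 0.0056, -0.22, 0, 0, 1, 0, -0.0634, 0.0088, -0.275, 0, 0, 1, 0, -0.0756, 0.0126, -0.33, 0, 0, 1, 0, -0.0877, 0.0171, -0.385, 0, 0, 1, 0, -0.0994, 0.0222, -0.44, 0, 0, 1, 0, -0.0994, 0.0222, -0.44, 0, 0, 1, 0, -0.0994, 0.0222, -0.44, 0, 0, 1]

```text
time: 6.72
tcp_pos: [0.4837, 0.161, 0.2479]
tool_rot: [-0.01, -0.099, 0.989, 0.11]
wrist_force: [-1.1, 7.7, 3.0]
gripper_width: 0.0353
gripper_force: 62.0
```

```bash
cat > meas.py <<'E'
from h import *
import sys
s=read_state(); R=q2R(s["tool_rot"]); print(s["time"],s["tcp_pos"].round(4),R.round(3).tolist(),s["wrist_force"].round(1),s["gripper_width"])
a=.199; c0=np.array([.4735,.2102]); ex=np.array([np.cos(a),np.sin(a)]); ey=np.array([-np.sin(a),np.cos(a)])
for n in ("side","wrist","top"):
    p=optics.camera(n); 
    if len(sys.argv)>1 and n==sys.argv[2]:
        im=p["image"]; im=im if n=="wrist" else cv2.resize(im[150:290,230:390],None,fx=4,fy=4); cv2.imwrite(f"pics/{sys.argv[1]}.png",im)
    C=cloud(p,np.ones((480,640),bool),s); q=np.c_[(C[:,:2]-c0)@ex,(C[:,:2]-c0)@ey,C[:,2]]*1000
    b=q[(abs(q[:,0])<22)&(abs(q[:,1])<75)&(abs(q[:,2]-55.5)<3)]
    for k in(1,-1):
        j=b[b[:,1]*k>0]
        if len(j)>20: print(n,"jaw",k,len(j),np.percentile(abs(j[:,1]),[1,5,50,95,99]).round(1))
E
python3 meas.py x none
```

```text
6.725 [0.4837 0.161  0.2479] [[-0.98, -0.193, -0.042], [-0.197, 0.956, 0.216], [-0.001, 0.22, -0.976]] [-1.1  7.7  3. ] 0.035348798142504384
side jaw 1 28 [22.5 22.7 39.3 54.8 56.6]
side jaw -1 147 [11.8 14.7 37.  54.3 56.8]
wrist jaw 1 3781 [21.2 22.7 38.6 53.3 54.9]
wrist jaw -1 3073 [27.7 30.5 45.4 54.9 55.8]
top jaw 1 76 [15.5 17.5 46.8 69.5 73. ]
```

>>> arm_command:
  commands: [0, 0.0128, 0.0004, 0.055, 0, 0, 1, 0, 0.0256, 0.0014, 0.11, 0, 0, 1, 0, 0.0383, 0.0032, 0.165, 0, 0, 1, 0, 0.0509, 0.0056, 0.22, 0, 0, 1, 0, 0.0509, 0.0056, 0.22, 0, 0, 1, 0, 0.0509, 0.0056, 0.22, 0, 0, 1]

```text
time: 7.62
tcp_pos: [0.4736, 0.2109, 0.2534]
tool_rot: [0.001, -0.099, 0.995, 0.001]
wrist_force: [-1.3, 6.2, 4.7]
gripper_width: 0.0356
gripper_force: 63.1
```

```bash
python3 meas.py w2 wrist
```

```text
7.625 [0.4736 0.2109 0.2534] [[-0.98, -0.198, 0.001], [-0.198, 0.98, 0.002], [-0.001, 0.002, -1.0]] [-1.3  6.2  4.7] 0.03556286315084197
side jaw -1 148 [ 4.2  6.4 37.8 55.9 58.5]
wrist jaw 1 3757 [22.4 25.  41.8 53.9 55.2]
wrist jaw -1 3962 [22.4 24.4 41.4 54.1 55.4]
```

View pics/w2.png

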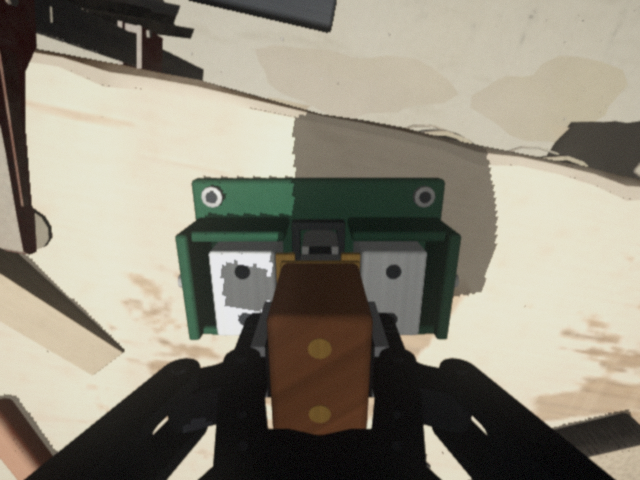

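The tool is upright again, with both jaws visible at outer edges x≈210 and 425. I'm now measuring the jaw shift the same way as at the start.

```bash
cat > jaw.py <<'E'
from h import *
def edges(im,dep_ok=None): pass
import cv2
a=.199; c0=np.array([.4735,.2102]); ex=np.array([np.cos(a),np.sin(a)]); ey=np.array([-np.sin(a),np.cos(a)])
# intersect pixel rays of plane z=.0555 : rectify both pictures, print brightness profile across the jaws
s=read_state(); p=optics.camera("wrist")
M=np.array(p["mount"])
def rectify(im,Rt,t):
    X=np.linspace(-.03,.03,121); Y=np.linspace(-.08,.08,641)
    gx,gy=np.meshgrid(X,Y,indexing="ij")
    P=np.stack([*(c0[:,None,None]+ex[:,None,None]*gx+ey[:,None,None]*gy),np.full(gx.shape,.0555)],-1)
    c=((P-t)@Rt-M[:3,3])@M[:3,:3]
    return cv2.remap(im,(c[...,0]/c[...,2]*p["fx"]+p["cx"]).astype(np.float32),(c[...,1]/c[...,2]*p["fy"]+p["cy"]).astype(np.float32),cv2.INTER_LINEAR)
Rz=np.array([[-0.986,-0.169,0],[-0.169,0.986,0],[0,0,-1.]])
A=rectify(cv2.imread("pics/w0.png"),Rz,np.array([.4738,.2118,.4047]))
B=rectify(p["image"],q2R(s["tool_rot"]),np.array(s["tcp_pos"]))
cv2.imwrite("pics/rect.png",np.vstack([A,np.zeros((10,641,3),np.uint8),B]))
E
python3 jaw.py
```

```text
(no output)
```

View pics/rect.png

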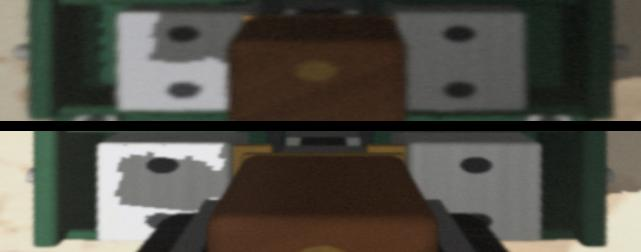

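Rectified at 0.25 mm/px, the -y jaw's hole moved from x=183 to 162 (about 5.2 mm). The +y jaw's hole moved from 459 to 476 (about 4.2 mm). I'll rock left once more, slightly further, for margin and then return upright.

>>> arm_command:
  commands: [0, 0.0128, 0.0004, 0.055, 0, 0, 1, 0, 0.0256, 0.0014, 0.11, 0, 0, 1, 0, 0.0383, 0.0032, 0.165, 0, 0, 1, 0, 0.0509, 0.0056, 0.22, 0, 0, 1, 0, 0.0577, 0.0073, 0.25, 0, 0, 1, 0, 0.0577, 0.0073, 0.25, 0, 0, 1, 0, 0.0577, 0.0073, 0.25, 0, 0, 1, 0, 0.0509, 0.0056, 0.22, 0, 0, 1, 0, 0.0383, 0.0032, 0.165, 0, 0, 1, 0, 0.0256, 0.0014, 0.11, 0, 0, 1, 0, 0.0128, 0.0004, 0.055, 0, 0, 1, 0, 0, 0, 0, 0, 0, 1, 0, 0, 0, 0, 0, 0, 1, 0, 0, 0, 0, 0, 0, 1]

```text
time: 9.57
tcp_pos: [0.4741, 0.2095, 0.2533]
tool_rot: [0.0, -0.099, 0.995, -0.001]
wrist_force: [0.9, -6.2, 11.7]
gripper_width: 0.0358
gripper_force: 64.6
```

>>> arm_command:
  commands: [0, 0, -0.004, 0, 0, 0, 1, 0, 0, -0.008, 0, 0, 0, 1, 0, 0, -0.012, 0, 0, 0, 1, 0, 0, -0.015, 0, 0, 0, 1, 0, 0, -0.015, 0, 0, 0, 1]

```text
time: 10.2
tcp_pos: [0.4735, 0.2101, 0.268]
tool_rot: [0.0, -0.099, 0.995, 0.0]
wrist_force: [-0.1, -0.4, -3.5]
gripper_width: 0.0352
gripper_force: 62.5
```

The wrist carries only the stop's weight (3.5 N), so it is free. Now I lift the rest of the way.

>>> arm_command:
  commands: [0, 0, -0.01, 0, 0, 0, 1, 0, 0, -0.02, 0, 0, 0, 1, 0, 0, -0.03, 0, 0, 0, 1, 0, 0, -0.04, 0, 0, 0, 1, 0, 0, -0.047, 0, 0, 0, 1, 0, 0, -0.051, 0, 0, 0, 1, 0, 0, -0.051, 0, 0, 0, 1, 0, 0, -0.051, 0, 0, 0, 1, 0, 0, -0.051, 0, 0, 0, 1, 0, 0, -0.051, 0, 0, 0, 1]

```text
time: 11.45
tcp_pos: [0.4735, 0.21, 0.3186]
tool_rot: [-0.0, -0.099, 0.995, -0.0]
wrist_force: [-1.3, -0.5, -4.6]
gripper_width: 0.0354
gripper_force: 62.5
```

```bash
python3 jaw.py; python3 meas.py s3 side
```

```text
11.5 [0.4735 0.21   0.3186] [[-0.98, -0.197, -0.0], [-0.197, 0.98, -0.0], [0.0, -0.0, -1.0]] [ 0.1 -0.1 -4.8] 0.035451349379327375
side jaw 1 74 [14.2 21.7 28.9 51.6 53.4]
side jaw -1 121 [22.9 25.1 41.9 56.9 58.6]
wrist jaw 1 2630 [17.5 24.  40.  54.4 55.9]
wrist jaw -1 2604 [16.3 23.4 39.8 54.1 55.5]
```

View pics/rect.png

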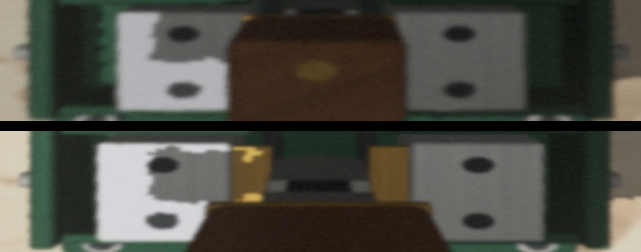

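View pics/s3.png

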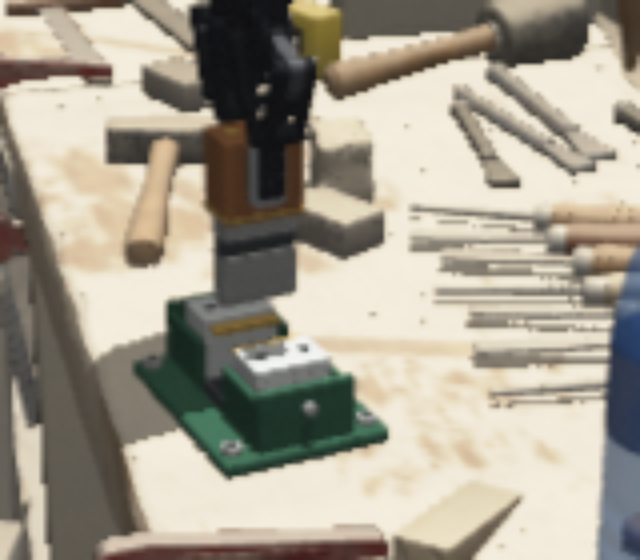

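The foot, at about (255,300) in the side crop, hangs upright and clear above the jaws. The jaw holes at x≈163 and 478 show both jaws pushed out by about 5 mm. Handing in.

```bash
python3 -c "
from cell import ticket; print(ticket.finish_job())"
```

```text
the job is handed in; nothing more can be done
None
```

I rocked the bench stop free, pushing both jaws back about 5 mm, and handed the job in with it held upright over its seat, foot about 2 cm above the jaws and touching nothing; the other things on the bench were not touched. The hand-in returned no verdict.

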